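Re-dock the field radio: cam to low point, then slide home

ROBOT

A 6-joint arm with a two-finger parallel gripper is mounted at the origin on the work surface. World frame = base frame: x ahead of the robot, y to its left, z up, the work surface at z = 0. Lengths are in mm, angles in rad, forces in N, time in s.
With the tool pointing down it reaches from about 350 to 725 mm from the base axis. Payload 6 kg.
Tool frame: the origin (TCP) lies at the very end of the fingers, on their centre line; the grasp point (between the pads) lies 19 mm behind it; z points along the fingers, y is the direction in which the jaws open and shut (so a half turn about z gives the same grasp; the last joint's range is limited). The gripper opens to 85 mm and grips with 20 to 120 N. Pads are 22 mm wide; open, the fingers measure 114 mm over their backs; the gripper's body (76 mm by 85 mm) begins 54 mm behind the grasp point. The pads swing forward as they close: fully open they stand 13 mm farther back than shut.
Start: joints at [-0.769, 0.04, 0.085, 0, -1.615, -0.334], TCP at [270.559, -535.51, 231.261] pointing down, gripper open.
Joint ranges: [-2.56, 2.56], [-1.29, 2.01], [-1.08, 1.49], [-3.29, 1.98], [-2.81, -0.18], [-2.99, 2.99]. Speed limits (rad/s): [2.57, 2.57, 3.01, 3.14, 3.14, 3.14].

INTERFACE

Orientations are given as a unit quaternion [x, y, z, w].
In Python, from station import monitor, imaging, workorder gives the robot as it stands.
- The arm moves only by the tool drive_tool, never from a script. Its argument "targets" is text: rows parted by semicolons, each of 6 numbers parted by spaces: the shift along the tool's x, y, z each as a share of 0.05 m, from -1 to 1, then the turn, a rotation vector about the tool's x, y, z each as a share of 0.1 rad, from -1 to 1. A call has 1 to 5 rows; each row shifts and turns the pose as measured when the row begins, along the tool's axes as they then stand; what a row does not reach is not made up. A row lasts 1/10 s, in which the tool goes at most 50 mm and 8.59 degrees, less where a joint would pass 70% of its speed; a pose out of reach is approached as far as the arm can. A call with a number of a shift or a turn outside -1 to 1 is refused whole. A call with a gripper value outside its range is refused whole. "jaw" is the closure, from -1 (fully open) to 1 (shut), set as the call begins (left out, the last holds). The fingers move at their own pace and stop on an object; "squeeze" is the grip in N (left out, the last holds). Time passes only in rows, so rows that do not move let the fingers close. It gives the time, the measured TCP pose, the force and the opening at its end, in the units of the state.
- monitor.get_obs(): the state, without advancing time (a new reading comes with each control period).
- imaging.snapshot(name): name is "scene" or "top" or "wrist"; returns (picture, depth): 384x512x3 uint8, blue, green, red; 384x512 float32, mm along the optical axis (not along the pixel's ray), 0 where there is no reading.
- imaging.camera_model(name): a dict with "fx", "fy", "cx", "cy" (pixels), "pose" (4x4, takes a point from camera to world coordinates). Camera axes: x right, y down, z forward; pixel columns grow to the right and rows downward; lengths in mm; the calibration is good to about 2 mm. The wrist camera is an equidistant fisheye: a pixel r from the principal point sees the ray r / f radians off the axis. A picture is of the moment at which its call begins: read the wrist's pose just before it. camera_model takes no time and is no camera call; for the wrist camera it gives the pose at the moment of the call.
- workorder.close_job(): hands the job in, once; it reports no verdict.
The state is a dict: "time_s": time; "joints": joint angles; "dq": joint speeds; "joint_efforts": joint torques, N m; "tcp_pos": TCP position; "tool_rot": TCP orientation; "force": force on the tool from outside, world axes, zero at the start; "wrist_torque": the same for the moment, N m; "finger_gap": finger opening in mm.
Only numpy, scipy, OpenCV 4.12 (cv2) and the standard library are available. Lean on these libraries where they do the work, as an engineer would, in place of code of your own. Each camera call takes 0.05 s, during which the arm holds its last target.

TASK

The field radio stands ejected on its docking base because the eccentric ejector cam behind it is still turned towards its high side. Gripping nothing and only pushing with the fingertips, swing the cam's lever by its orange post clockwise (seen from above) until it rests at its low-point stop, and only then push the radio forward by its front bar until it is fully home against the two connector blocks. Do not lift the radio or move the other things on the table, and finish with the hand clear.

Things in the scene. Friction and masses are not known exactly. Their poses are not given: they have to be found in the camera images.
- dock: Fixed docking base: olive-green plate 250 x 150 mm, top 8 mm above the table. Origin: on the cam's pivot axis, at table height. +x is the forward direction, in which the radio is pushed home (away from the robot, turned up to 0.4 rad either way), +y left, z up. Plate: x = -175 to +75, y = -75 to +75 mm. Guide rails beside the radio: inner faces y = +-61.5 mm, tops 22 mm above the table.
- home_stop (a point): Midway between the two black connector blocks that stop the radio, 34 mm above the table, on their near faces (dock x = -35, y = 0 mm). The blocks span dock x = -35 to -15 mm, 37 to 61 mm left and right of the middle, tops 34 mm above the table. The radio is fully home when its rear face meets their near faces; the radio's origin is then at dock x = -80 mm.
- cam (a joint): Angle of the brass eccentric cam about its upright pivot, rad, anticlockwise from above positive. 0 = low point faces the radio, lever on its stop, pointing along dock -y (right); 2.9 = other stop, high side to the radio. Disc 44 mm across, centre 12 mm off the pivot: it reaches 22 - 12 cos(angle) mm towards the radio's nose and blocks it. Starts at 1.7 to 2.8; stays where left; 4.4 N at the post turns it.
- cam_post (a point): Top centre of the orange upright finger post at the lever's end, 76 mm above the table, 50 mm from the pivot: at dock x = 50 sin(angle), y = -50 cos(angle) mm. Post 15 mm in diameter, free from 28 mm (top of the 12 mm wide lever) to 76 mm above the table. It swings from the left round the far side to the right. Nothing else near its swing is over 34 mm high; the radio's rear starts 60 mm or more from the pivot.
- radio: Field radio, loose grey box with black front panel and top fins, 0.7 to 0.95 kg, 120 wide (y), 90 deep (x), 66 mm high. Origin: centre of the case's underside, on the dock plate 8 mm above the table; +x forward as on the dock; rear face at x = +45 mm. A 30 mm wide steel nose (the cam's follower, 2 to 14 mm above the underside) reaches 24 mm behind it. Starts 26 to 38 mm short of home; slides with up to 10 N.
- push_bar (a point): Middle of the front surface of the radio's front bar: a level round steel bar 10 mm thick, about 90 mm long across the front (along y), 25 mm out from the panel (70 mm before the radio's origin), centre line 28 mm above the table. Nothing of the radio sticks out farther.
- bottle: Bystander: amber bottle, 60 mm across, 200 mm high, standing. Origin: centre of its underside.
- mug: Bystander: blue mug, 80 mm across plus handle at its +y side, 85 mm high. Origin: centre of its underside.
- handheld: Bystander: black handheld radio standing upright, 34 x 58 mm, 112 mm high, with a stub antenna to 197 mm. Origin: centre of its underside.
Not all that is in view belongs to the job. Several things have the shape of the radio; the one meant has the colours described above.

How it is judged:
By the outcome, as a careful person would: the job done as asked, in the order asked, and still so for the second after the job is handed in, with the robot touching nothing.
It also fails if it takes over 58 s, if anything falls off the work surface, if the arm or the gripper's body presses on something with over 40 N, if the wrist force passes 120 N, or if a joint passes its speed limit or range.

## Working session

There is one attempt and no reset: what is moved stays moved. The work goes in short steps, Python scripts to look and compute and a tool call to move; the robot and the scene stay as the last step left them, time stands still between calls to the robot, and variables do not carry over. Pictures are saved under pics/ and viewed, and the job is handed in when it is done.

Besides the shell and the picture viewer there is one more tool, called after "Call:" as a command line: name --argument value ..., lists and objects as JSON in quotes. drive_tool: Moves the arm, as the interface text tells. Shift numbers are shares of 0.05 m and turn numbers shares of 0.1 rad, none past 1 either way. Its arguments: {"type":"object","properties":{"targets":{"type":"string"},"jaw":{"type":"number"},"squeeze":{"type":"number"}},"required":["targets"]}

```bash
ls; mkdir -p pics
python3 - <<'E'
from station import monitor, imaging, workorder
import cv2,numpy as np
print(monitor.get_obs())
for n in ["scene","top"]:
    p,d=imaging.snapshot(n); cv2.imwrite(f"pics/{n}0.png",p); np.save(f"pics/{n}0.npy",d)
    m=imaging.camera_model(n); print(n,m)
E
```

```text
pics
{'time_s': 0.0, 'joints': array([-7.69269171e-01,  4.08136989e-02,  8.38012139e-02, -4.61687048e-04,
       -1.61548291e+00, -3.33688714e-01]), 'dq': array([-0.00011974,  0.00181601,  0.00053109,  0.00133708, -0.00037691,
       -0.00082064]), 'joint_efforts': array([-4.30744694e-04, -3.68195772e+01,  3.47414410e+01,  6.93214372e+00,
       -5.26700896e-03, -1.81006885e-05]), 'tcp_pos': array([ 270.49607751, -535.20268923,  230.27289381]), 'tool_rot': array([-2.31801528e-01,  9.72762703e-01,  8.40305020e-04, -2.62266337e-04]), 'force': array([-0.571952  , -0.74190515,  0.63459606]), 'wrist_torque': array([ 0.04498321,  0.03795475, -0.00530407]), 'finger_gap': 85.51621513666463}
scene {'fx': 480.4306986818895, 'fy': 480.4306986818895, 'cx': 262.49069152543194, 'cy': 189.0226042242895, 'pose': array([[-6.70002426e-01,  5.70391509e-01, -4.75131851e-01,
         1.17929675e+03],
       [ 7.42350742e-01,  5.17792889e-01, -4.25212771e-01,
         4.88872401e+02],
       [ 3.48213961e-03, -6.37608070e-01, -7.70353051e-01,
         1.07837213e+03],
       [ 0.00000000e+00,  0.00000000e+00,  0.00000000e+00,
         1.00000000e+00]])}
top {'fx': 462.91540197024136, 'fy': 462.91540197024136, 'cx': 258.7059714296315, 'cy': 196.5468384263234, 'pose': array([[-5.33948923e-03, -9.85277307e-01,  1.70880419e-01,
         3.38311386e+02],
       [-9.99752965e-01,  8.94665386e-03,  2.03461863e-02,
        -9.43737904e+01],
       [-2.15754436e-02, -1.70729567e-01, -9.85081679e-01,
         1.44779033e+03],
       [ 0.00000000e+00,  0.00000000e+00,  0.00000000e+00,
         1.00000000e+00]])}
```

View pics/scene0.png

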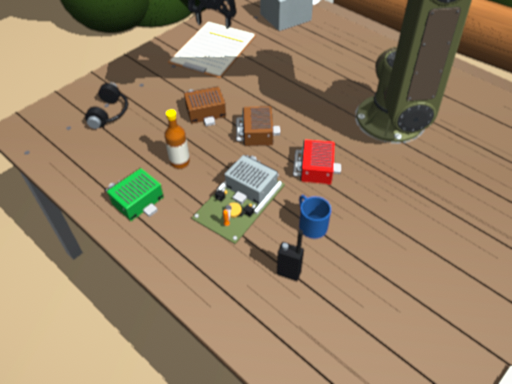

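View pics/top0.png

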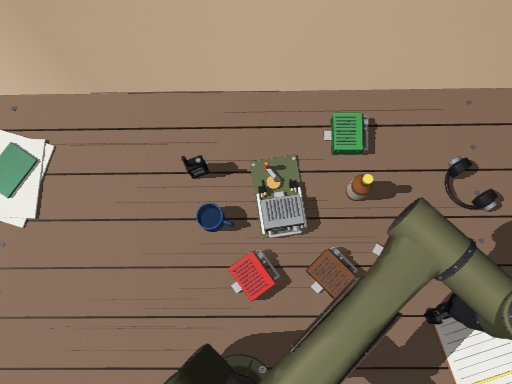

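The grey radio on the olive plate is at top (281,213) and scene (250,178). The look-alikes are green (348,133), red (252,276) and brown (332,273) in the top view, plus a second brown one at scene (205,104). Only the grey one has the described colours and sits on the dock. I'll confirm that in an enlarged crop.

```bash
cat > h.py <<'E'
import numpy as np,cv2
from station import monitor, imaging, workorder
def ray(m,u,v):
    d=np.array([(u-m['cx'])/m['fx'],(v-m['cy'])/m['fy'],1.0]); P=m['pose']; return P[:3,3],P[:3,:3]@d
def at_z(m,u,v,z):
    o,d=ray(m,u,v); return o+d*(z-o[2])/d[2]
def proj(m,p):
    P=m['pose']; c=P[:3,:3].T@(np.array(p,float)-P[:3,3]); return m['fx']*c[0]/c[2]+m['cx'], m['fy']*c[1]/c[2]+m['cy']
def cloud(m,d):
    v,u=np.mgrid[:d.shape[0],:d.shape[1]]
    c=np.stack([(u-m['cx'])/m['fx']*d,(v-m['cy'])/m['fy']*d,d],-1)
    return c@m['pose'][:3,:3].T+m['pose'][:3,3]
E
python3 - <<'E'
import cv2,numpy as np
a=cv2.imread('pics/top0.png')[145:245,235:325]; b=cv2.imread('pics/scene0.png')[145:245,185:290]
cv2.imwrite('pics/crop0.png',np.hstack([cv2.resize(a,(360,400),interpolation=cv2.INTER_CUBIC),cv2.resize(b,(420,400),interpolation=cv2.INTER_CUBIC)]))
E
```

```text
(no output)
```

View pics/crop0.png

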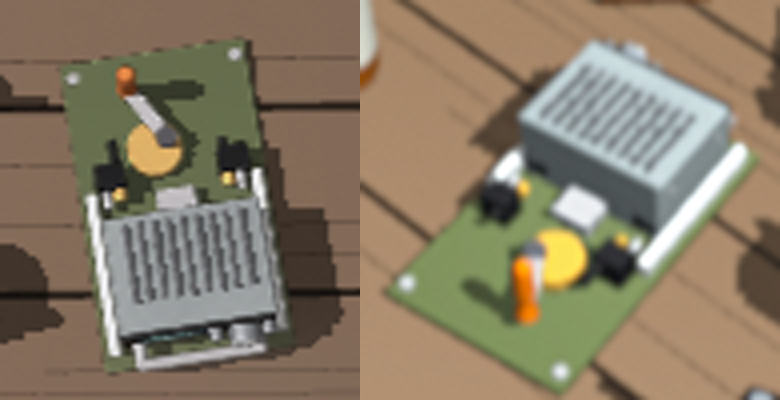

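```bash
cat > meas.py <<'E'
from h import *
import sys
def measure(n,img,d,m):
    X=cloud(m,d); hsv=cv2.cvtColor(img,cv2.COLOR_BGR2HSV)
    roi=(X[...,0]>350)&(X[...,0]<850)&(X[...,1]>-400)&(X[...,1]<100)&(d>0)
    g=cv2.inRange(hsv,(32,60,30),(60,255,255))>0
    return X,hsv,roi,g
if __name__=="__main__":
  for n in ["top","scene"]:
    img=cv2.imread(f"pics/{n}0.png"); d=np.load(f"pics/{n}0.npy"); m=imaging.camera_model(n)
    X,hsv,roi,g=measure(n,img,d,m)
    pl=roi&(g)&(X[...,2]<25)&(X[...,2]>-8)
    nl,lab,st,ce=cv2.connectedComponentsWithStats(pl.astype(np.uint8))
    u0,v0=(275,165) if n=="top" else (225,225)
    print(n,st[1:],'roi z med',np.median(X[pl][:,2]))
    # orange post
    o=roi&(cv2.inRange(hsv,(5,150,120),(14,255,255))>0)
    nl,lab,st,ce=cv2.connectedComponentsWithStats(o.astype(np.uint8))
    for i in range(1,nl):
        if st[i,4]>3:
            P=X[lab==i]; print('orange',st[i],ce[i],P.mean(0).round(1),P.max(0).round(1), 'top pix', P[P[:,2]>70].mean(0) if (P[:,2]>70).any() else None)
    y=roi&(cv2.inRange(hsv,(15,110,100),(30,255,255))>0)
    nl,lab,st,ce=cv2.connectedComponentsWithStats(y.astype(np.uint8))
    for i in range(1,nl):
        if st[i,4]>3: P=X[lab==i]; print('brass',st[i],ce[i],np.median(P,0).round(1))
    # plate corners by hand
  m=imaging.camera_model('top')
  for uv in [(249.5,161.8),(297.2,154.3),(308.5,232.5),(261.5,238.5)]: print(at_z(m,*uv,8).round(1))
  m=imaging.camera_model('scene')
  s=4.0
  for c in [(385-360,293),(565-360,398),(757-360,155)]: print('sc',at_z(m,185+c[0]/s,145+c[1]/s,8).round(1))
E
python3 meas.py
```

```text
top [[ 331  118    1    8    8]
 [ 331  127    1    4    4]
 [ 331  141    1    6    6]
 [ 331  153   28    2   29]
 [ 361  152    1    1    1]
 [ 250  155   51   45 1220]
 [ 256  197    2   12   13]
 [ 260  196    1    1    1]
 [ 258  210    2   12   14]
 [ 259  223    2    6    7]
 [ 272  229   20    5   37]
 [ 303  229    2    2    2]
 [ 306  228    2    3    3]
 [ 261  230    1    4    4]
 [ 262  232    7    6   23]] roi z med 7.268997091300662
orange [264 162   5   7  22] [265.5 164.5] [677.7 -87.2  65. ] [683.7 -82.3  80.5] top pix [678.88164998 -88.0952352   74.72152218]
orange [352 176  13  17 140] [357.63571429 184.45      ] [ 598.7 -352.2  135.3] [ 627.  -337.8  156.1] top pix [ 598.73447357 -352.1671932   135.33354794]
brass [362 174  11  10  92] [366.92391304 178.70652174] [ 602.2 -365.7  199. ]
brass [267 176  14  13 115] [272.53043478 182.91304348] [ 628.4 -106.9   21.2]
brass [290 188   4   3  11] [291.63636364 188.90909091] [ 608.5 -169.    24.4]
brass [263 192   4   3  10] [264.5 193.2] [595.3 -83.2  26.4]
scene [[ 149  174   13   13   19]
 [ 192  184   92   59 1424]
[... 782 characters left out ...]
e [224 221   2   4   5] [224.2 222.8] [687.9 -88.   28.3] [690.5 -82.2  36.6] top pix None
brass [166 110  19  35 402] [173.6641791 129.2039801] [ 612.3 -353.5  139.5]
brass [175 163  12   5  17] [181.29411765 165.41176471] [ 618.9 -338.8   12. ]
brass [224 190   4   5  15] [225.6        192.06666667] [ 606.8 -164.6   22.2]
brass [229 202  13  16 154] [235.13636364 209.20779221] [ 629.2 -102.4   19.2]
brass [249 203   3   4  10] [250.  204.8] [594.  -82.1  23. ]
brass [223 209   7  18  62] [225.69354839 218.33870968] [684.8 -83.1  39.8]
[701.2 -35.8   8. ]
[ 724.2 -188.7    8. ]
[ 473.2 -218.8    8. ]
[455.7 -72.6   8. ]
sc [ 728.4 -177.1    8. ]
sc [706.8 -25.9   8. ]
sc [461.6 -68.3   8. ]
```

The crop confirms the target: a grey case with fins on the olive plate, brass cam, orange post at top (266,164), and front bar toward the robot. Next I'll refine the dock pose and locate the bystanders.

```bash
cat > plan.py <<'E'
from h import *
from scipy.spatial.transform import Rotation as R
def down(yaw): # tool x at world angle yaw, z down
    x=np.array([np.cos(yaw),np.sin(yaw),0]); z=np.array([0,0,-1.]); return R.from_matrix(np.stack([x,np.cross(z,x),z],1))
def state():
    o=monitor.get_obs(); r=R.from_quat(o['tool_rot']); X=r.as_matrix()[:,0]
    return o,o['tcp_pos'],r,np.arctan2(X[1],X[0])
def rows(p,r,tp,tr,step=1.0,n=40):
    out=[]
    for _ in range(n):
        d=r.inv().apply(np.array(tp)-p)/50; w=(r.inv()*tr).as_rotvec()/0.1
        k=max(np.linalg.norm(d),np.linalg.norm(w),1e-9)/step
        if k<0.01: break
        # scale each part: equal progress
        if k>1: d/=k; w/=k
        d=d.round(2); w=w.round(2); out.append(np.r_[d,w])
        p=p+r.apply(d*50); r=r*R.from_rotvec(w*0.1)
        if k<=1: break
    return out
def show(tp,yaw,step=1.0,n=40):
    o,p,r,y=state(); print('t',round(o['time_s'],2),'p',p.round(1),'yaw',round(y,3),'F',o['force'].round(1),'j',o['joints'].round(2))
    rs=rows(p,r,tp,down(yaw),step,n)
    print(len(rs))
    for i in range(0,len(rs),5): print('; '.join(' '.join(f'{v:g}' for v in q) for q in rs[i:i+5]))
E
cat > fit.py <<'E'
from h import *
from scipy.optimize import minimize
# fit dock pose: maximise plate colour separation in each camera
def fit(n):
    img=cv2.imread(f"pics/{n}0.png"); m=imaging.camera_model(n)
    hsv=cv2.cvtColor(img,cv2.COLOR_BGR2HSV); g=(cv2.inRange(hsv,(32,60,30),(60,255,255))>0)
    # rear part of plate, x -10..75 ; sample inside edges & outside edges
    gf=cv2.GaussianBlur(g.astype(np.float32),(0,0),0.8)
    def T(q,pts): c,s=np.cos(q[2]),np.sin(q[2]); return np.stack([q[0]+c*pts[:,0]-s*pts[:,1],q[1]+s*pts[:,0]+c*pts[:,1],np.full(len(pts),8.)],1)
    t=np.linspace(-66,66,40); xs=np.linspace(-5,66,30); xl=np.linspace(-165,66,60)
    e=4
    ins=[np.c_[np.full(40,75-e),t],np.c_[xl,np.full(60,75-e)],np.c_[xl,np.full(60,-75+e)]]
    out=[np.c_[np.full(40,75+e),t],np.c_[xl,np.full(60,75+e)],np.c_[xl,np.full(60,-75-e)]]
    I=np.vstack(ins);O=np.vstack(out)
    def samp(P):
        uv=np.array([proj(m,p) for p in P],np.float32); return cv2.remap(gf,uv[:,0],uv[:,1],cv2.INTER_LINEAR)[:,0]
    f=lambda q: samp(T(q,O)).mean()-samp(T(q,I)).mean()
    best=None
    for a in (0.1,0.14,0.18):
      for dx in (-6,0,6):
        r=minimize(f,[637+dx,-117,a],method='Nelder-Mead',options=dict(initial_simplex=[[637+dx,-117,a],[643+dx,-117,a],[637+dx,-110,a],[637+dx,-117,a+.05]]))
        if best is None or r.fun<best.fun: best=r
    print(n,best.x.round(3),round(best.fun,3)); return best.x
if __name__=="__main__":
    for n in ("top","scene"):
        q=fit(n)
    m=imaging.camera_model('top'); X=cloud(m,np.load('pics/top0.npy'))
    for nm,(u,v) in dict(mug=(210,217),hh=(197,168),bottle=(358,188),red=(252,276),brown=(332,273)).items(): print(nm,np.median(X[v-3:v+4,u-3:u+4].reshape(-1,3),0).round(0))
    # radio front bar at z 33 (top of bar): top pixel ends
    for uv in [(235+140/4,145+360/4),(235+265/4,145+347/4)]: print('bar',at_z(m,*uv,30).round(1))
    from plan import *
    show([656,-56,230],np.deg2rad(-51))
E
python3 fit.py
```

```text
top [ 6.40133e+02 -1.19863e+02  1.34000e-01] -0.51
scene [ 6.43259e+02 -1.15561e+02  1.38000e-01] -0.565
mug [525.  89.   4.]
hh [661. 120. 101.]
bottle [ 589. -353.  135.]
red [341. -45.  62.]
brown [ 348. -280.   62.]
bar [464.4 -99.1  30. ]
bar [ 473.7 -194.8   30. ]
t 0.1 p [ 270.5 -535.3  230.4] yaw -2.674 F [-0.5  0.5 -0.5] j [-0.77  0.04  0.08 -0.   -1.62 -0.33]
18
-0.63 0.28 0 0 0 -1; -0.65 0.22 0 0 0 -1; -0.67 0.15 0 0 0 -1; -0.68 0.09 0 0 0 -1; -0.69 0.02 0 0 0 -1
-0.69 -0.05 0 0 0 -1; -0.68 -0.12 0 0 0 -1; -0.66 -0.19 0 0 0 -1; -0.64 -0.25 0 0 0 -1; -0.61 -0.32 0 0 0 -1
-0.58 -0.37 0 0 0 -1; -0.54 -0.43 0 0 0 -1; -0.5 -0.48 0 0 0 -1; -0.44 -0.53 0 0 0 -1; -0.39 -0.57 0 0 0 -1
-0.33 -0.61 0.01 0 0.01 -1; -0.27 -0.64 0 0 0 -1; -0.16 -0.56 0 0 0.01 -0.84
```

Call:
drive_tool --targets "-0.63 0.28 0 0 0 -1; -0.65 0.22 0 0 0 -1; -0.67 0.15 0 0 0 -1; -0.68 0.09 0 0 0 -1; -0.69 0.02 0 0 0 -1" --jaw 1 --squeeze 20

```text
time_s: 0.6
tcp_pos: [377.8, -398.3, 226.6]
tool_rot: [-0.47, 0.883, 0.004, -0.001]
force: [0.7, -0.3, 0.3]
finger_gap: 12.2
```

Call:
drive_tool --targets "-0.69 -0.05 0 0 0 -1; -0.68 -0.12 0 0 0 -1; -0.66 -0.19 0 0 0 -1; -0.64 -0.25 0 0 0 -1; -0.61 -0.32 0 0 0 -1"

```text
time_s: 1.1
tcp_pos: [486.3, -255.2, 224.8]
tool_rot: [-0.682, 0.732, 0.006, -0.0]
force: [0.5, 0.1, 0.1]
finger_gap: -0.2
```

```bash
python3 -c "
from plan import *
show([656,-56,230],np.deg2rad(-51))"
```

```text
t 1.1 p [ 486.3 -255.2  224.8] yaw -1.642 F [0.5 0.1 0.1] j [-0.12 -0.09 -0.05 -0.01 -1.62  0.05]
8
-0.56 -0.41 -0.01 0.01 0.01 -1; -0.52 -0.47 -0.01 0.01 0.01 -1; -0.47 -0.52 -0.01 0.01 0.01 -1; -0.41 -0.56 -0.02 0 0.01 -1; -0.36 -0.6 -0.01 0.01 0.02 -1
-0.29 -0.63 -0.02 0 0.01 -1; -0.23 -0.65 -0.02 0.01 0.02 -1; -0.08 -0.35 -0 0 0.01 -0.51
```

Call:
drive_tool --targets "-0.56 -0.41 -0.01 0.01 0.01 -1; -0.52 -0.47 -0.01 0.01 0.01 -1; -0.47 -0.52 -0.01 0.01 0.01 -1; -0.41 -0.56 -0.02 0 0.01 -1; -0.36 -0.6 -0.01 0.01 0.02 -1"

```text
time_s: 1.6
tcp_pos: [601.3, -114.3, 225.9]
tool_rot: [0.847, -0.531, -0.003, 0.0]
force: [-0.5, -0.6, -0.3]
finger_gap: -0.0
```

```bash
python3 -c "
from plan import *
show([656,-56,225],np.deg2rad(-51))
m=imaging.camera_model('wrist'); p,d=imaging.snapshot('wrist'); np.savez('pics/w1.npz',p=p,d=d,**m); cv2.imwrite('pics/w1.png',p); print(m)"
```

```text
t 1.6 p [ 601.3 -114.3  225.9] yaw -1.119 F [-0.5 -0.6 -0.3] j [ 0.14  0.08  0.12 -0.   -1.61  0.31]
3
-0.25 -0.65 0.01 0.01 0.03 -1; -0.18 -0.67 0 0.01 0.02 -1; -0.04 -0.21 0.01 0.01 0.01 -0.29
{'fx': 297.3186396354542, 'fy': 297.3186396354542, 'cx': 252.28241106158447, 'cy': 190.57479449547432, 'pose': array([[-8.99176824e-01, -4.21174975e-01, -1.18712591e-01,
         6.32163938e+02],
       [-4.37576309e-01,  8.67192389e-01,  2.37706406e-01,
        -1.73576671e+02],
       [ 2.83066591e-03,  2.65685908e-01, -9.64055489e-01,
         3.67275427e+02],
       [ 0.00000000e+00,  0.00000000e+00,  0.00000000e+00,
         1.00000000e+00]])}
```

View pics/w1.png

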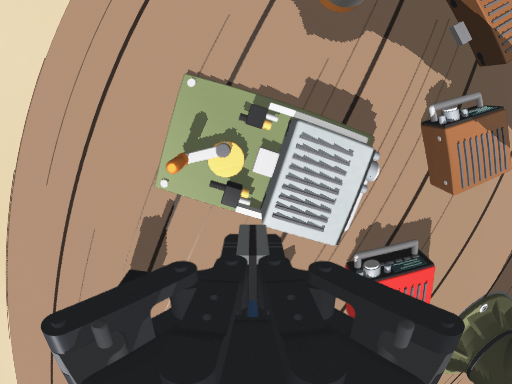

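The wrist view shows the post top near (173,169), the pivot hub (223,150), and far plate corners near (186,74) and (157,186).

```bash
cat > w.py <<'E'
from h import *
def wray(m,u,v):
    x,y=(u-m['cx'])/m['fx'],(v-m['cy'])/m['fy']; th=np.hypot(x,y); s=np.sin(th)/th if th>1e-9 else 1
    d=np.array([x*s,y*s,np.cos(th)]); P=m['pose']; return P[:3,3],P[:3,:3]@d
def wz(m,u,v,z):
    o,d=wray(m,u,v); return o+d*(z-o[2])/d[2]
def wproj(m,p):
    P=m['pose']; c=P[:3,:3].T@(np.array(p,float)-P[:3,3]); th=np.arctan2(np.hypot(c[0],c[1]),c[2]); k=th/np.hypot(c[0],c[1])
    return c[0]*k*m['fx']+m['cx'],c[1]*k*m['fy']+m['cy']
E
python3 - <<'E'
from w import *
z=np.load('pics/w1.npz'); m={k:z[k] for k in('fx','fy','cx','cy','pose')}
for n,u,v,h in [('farR',186,74,8),('farL',157,186,8),('nearR',373,137,8),('post',173,168,76),('hub',223,150,30),('nose',266,162,22),('blkR',258,117,34),('blkL',232,194,34)]: print(n,wz(m,u,v,h).round(1))
img=z['p'].copy()
def dock(q,x,y,zz): c,s=np.cos(q[2]),np.sin(q[2]); return [q[0]+c*x-s*y,q[1]+s*x+c*y,zz]
big=cv2.resize(img[60:260,140:400],None,fx=3,fy=3,interpolation=cv2.INTER_CUBIC)
for q,col in [((640.1,-119.9,.134),(0,0,255)),((643.3,-115.6,.138),(255,0,0))]:
    pts=[dock(q,x,y,8) for x,y in [(75,75),(75,-75),(-175,-75)]]+[dock(q,0,0,30)]
    for p in pts:
        u,v=wproj(m,p); cv2.circle(big,(int((u-140)*3),int((v-60)*3)),4,col,1)
cv2.imwrite('pics/w1b.png',big)
E
```

```text
farR [ 723.6 -181.1    8. ]
farL [701.3 -36.7   8. ]
nearR [ 480.3 -216.1    8. ]
post [679.5 -87.9  76. ]
hub [ 641.8 -119.1   30. ]
nose [ 590.4 -126.9   22. ]
blkR [ 622.5 -170.3   34. ]
blkL [610.6 -77.3  34. ]
```

View pics/w1b.png

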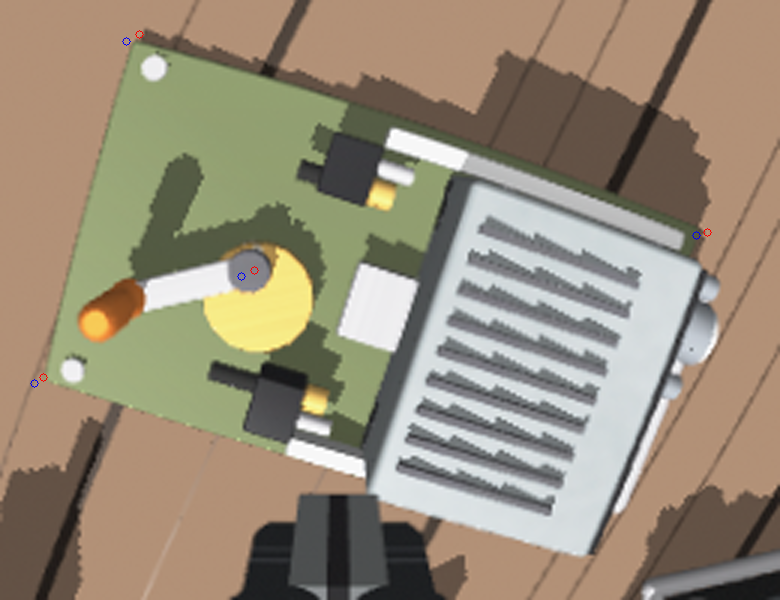

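Call:
drive_tool --targets "-0.25 -0.65 0.01 0.01 0.03 -1; -0.18 -0.67 0 0.01 0.02 -1; -0.04 -0.16 0.5 0.01 0.01 -0.2; 0 0 0.9 0 0 0"

```text
time_s: 2.05
tcp_pos: [660.9, -48.3, 157.2]
tool_rot: [0.905, -0.425, 0.004, -0.002]
force: [0.5, -0.6, -0.3]
finger_gap: 0.2
```

```bash
python3 -c "
from plan import *
show([656,-58,42],-0.905)"
```

```text
t 2.05 p [660.9 -48.3 157.2] yaw -0.878 F [ 0.5 -0.6 -0.3] j [ 0.23  0.2   0.13  0.   -1.49  0.46]
3
0.03 0.09 1 -0.03 -0.02 0.12; 0.04 0.09 0.99 -0.03 -0.02 0.11; 0.01 0.03 0.31 -0.01 -0 0.04
```

Call:
drive_tool --targets "0.03 0.09 1 -0.03 -0.02 0.12; 0.04 0.09 0.9 -0.03 -0.02 0.11; 0.01 0.03 0.25 -0.01 0 0.04; 0 0 0 0 0 0"

```text
time_s: 2.45
tcp_pos: [651.5, -57.2, 37.7]
tool_rot: [0.899, -0.437, -0.005, 0.003]
force: [0.3, -0.5, 1.0]
finger_gap: 0.3
```

```bash
python3 -c "
from plan import *
show([656,-58,42],-0.905)
m=imaging.camera_model('wrist'); p,d=imaging.snapshot('wrist'); np.savez('pics/w2.npz',p=p,d=d,**m); cv2.imwrite('pics/w2.png',p)"
```

```text
t 2.45 p [651.5 -57.2  37.7] yaw -0.905 F [ 0.3 -0.5  1. ] j [ 0.22  0.25 -0.04 -0.   -1.3   0.45]
1
0.07 -0.06 -0.09 0.1 0.07 -0
```

View pics/w2.png

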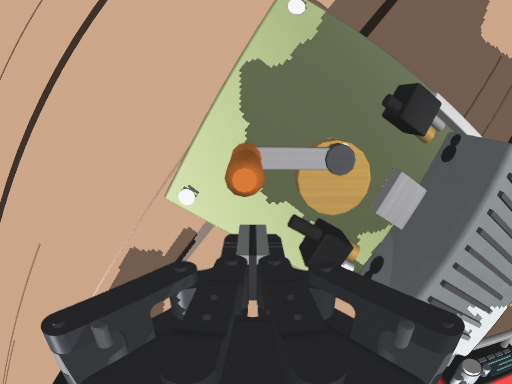

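Call:
drive_tool --targets "0.25 -0.06 -0.09 0.1 0.07 0; 0.1 -0.02 0 0 0 0; 0.08 0 0 0 0 0"

```text
time_s: 2.8
tcp_pos: [673.3, -71.9, 51.3]
tool_rot: [0.9, -0.437, 0.005, -0.003]
force: [-2.7, 4.3, -3.8]
finger_gap: -0.2
```

```bash
cat > arc.py <<'E'
from plan import *
piv=np.array([640.5,-119.0]); psi=0.137
def tgt(th,off=18.5,z=42):
    c=lambda a,b:np.array([np.cos(psi)*a-np.sin(psi)*b,np.sin(psi)*a+np.cos(psi)*b])
    post=piv+c(50*np.sin(th),-50*np.cos(th)); t=c(-np.cos(th),-np.sin(th))
    return np.r_[post-off*t,z],np.arctan2(t[1],t[0])
def est():
    o,p,r,y=state(); th=y-psi+np.pi; th=np.arctan2(np.sin(th),np.cos(th)); tp,_=tgt(th); t=np.array([np.cos(y),np.sin(y)])
    e=p[:2]-tp[:2]; print('t',round(o['time_s'],2),'p',p.round(1),'tool theta',round(th,3),'err along',round(e@t,1),'out',round(e@np.array([-t[1],t[0]]),1),'F',o['force'].round(1),'j',o['joints'].round(2)); return p,r,th
def go(dth=0.1,n=5,off=18.5,z=42):
    p,r,th=est(); out=[]
    for i in range(n):
        th-=dth; tp,y=tgt(th,off,z); d=r.inv().apply(tp-p)/50; w=(r.inv()*down(y)).as_rotvec()/0.1
        d=d.round(2); w=w.round(2); out.append(' '.join(f'{v:g}' for v in np.r_[d,w])); p=p+r.apply(d*50); r=r*R.from_rotvec(w*.1)
    print('; '.join(out))
E
python3 -c "
from arc import *
go()"
```

```text
t 2.8 p [673.3 -71.9  51.3] tool theta 2.101 err along 1.8 out 4.9 F [-2.7  4.3 -3.8] j [ 0.19  0.28  0.02  0.   -1.3   0.48]
0.06 0.07 0.19 -0.11 -0.06 1; 0.11 -0.03 -0 0 -0 1; 0.1 -0.04 -0 0 -0 1; 0.1 -0.03 -0 0 -0 1; 0.1 -0.03 -0 0 -0 1
```

Call:
drive_tool --targets "0.08 0.05 0.1 -0.08 -0.05 0.8; 0.11 -0.03 0 0 0 1; 0.1 -0.03 0 0 0 1; 0.1 -0.03 0 0 0 1"

```text
time_s: 3.2
tcp_pos: [686.1, -85.2, 49.7]
tool_rot: [0.797, -0.604, -0.001, -0.004]
force: [-2.3, 4.1, -2.7]
finger_gap: 0.2
```

```bash
python3 -c "
from arc import *
go()"
```

```text
t 3.2 p [686.1 -85.2  49.7] tool theta 1.709 err along -1.7 out 3.1 F [-2.3  4.1 -2.7] j [ 0.16  0.33  0.08 -0.01 -1.32  0.12]
0.14 0.03 0.15 -0.05 0.07 1; 0.1 -0.03 0 -0 0 1; 0.1 -0.03 0 -0 0 1; 0.1 -0.03 0 -0 0 1; 0.1 -0.04 0 -0 0 1
```

Call:
drive_tool --targets "0.14 0.03 0.1 -0.05 0.07 1; 0.11 -0.02 0 0 0 1; 0.11 -0.03 0 0 0 1; 0.11 -0.03 0 0 0 1; 0.11 -0.03 0 0 0 1"

```text
time_s: 3.7
tcp_pos: [695.8, -108.3, 47.7]
tool_rot: [-0.616, 0.788, 0.003, 0.006]
force: [-0.2, 5.1, -2.3]
finger_gap: -0.3
```

```bash
python3 -c "
from arc import *
go()
m=imaging.camera_model('wrist'); p,d=imaging.snapshot('wrist'); cv2.imwrite('pics/w3.png',p)"
```

```text
t 3.7 p [ 695.8 -108.3   47.7] tool theta 1.19 err along -5.2 out 1.1 F [-0.2  5.1 -2.3] j [ 0.12  0.36  0.12 -0.01 -1.32 -0.36]
0.21 -0.01 0.11 -0.02 0.12 1; 0.1 -0.03 0 -0 0 1; 0.1 -0.03 0 0 0 1; 0.1 -0.03 0 0 0 1; 0.1 -0.04 0 0 0 1
```

View pics/w3.png

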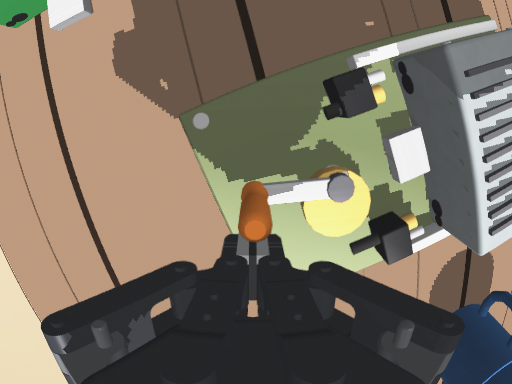

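The fingertips are on the post at (255,232) and the cam is turning, so I'll continue.

Call:
drive_tool --targets "0.18 -0.01 0.05 -0.02 0.1 0.9; 0.12 -0.03 0 0 0 1; 0.12 -0.03 0 0 0 1; 0.12 -0.03 0 0 0 1; 0.12 -0.03 0 0 0 1"

```text
time_s: 4.25
tcp_pos: [694.7, -136.5, 49.0]
tool_rot: [-0.402, 0.916, 0.002, 0.009]
force: [3.4, 3.8, -4.1]
finger_gap: -0.1
```

```bash
python3 -c "
from arc import *
go()"
```

```text
t 4.25 p [ 694.7 -136.5   49. ] tool theta 0.691 err along -5.3 out 1.7 F [ 3.4  3.8 -4.1] j [ 0.08  0.36  0.12 -0.01 -1.31 -0.82]
0.21 0 0.14 -0.04 0.18 1; 0.1 -0.03 -0 0 0 1; 0.1 -0.03 -0 0 0 1; 0.11 -0.03 -0 0 0 1; 0.1 -0.03 -0 0 -0 1
```

Call:
drive_tool --targets "0.2 0 0.08 -0.04 0.15 0.9; 0.13 -0.03 0 0 0 1; 0.13 -0.03 0 0 0 1; 0.13 -0.03 0 0 0 1; 0.13 -0.03 0 0 0 1"

```text
time_s: 4.75
tcp_pos: [679.3, -160.8, 51.2]
tool_rot: [-0.164, 0.986, 0.001, 0.013]
force: [4.1, 1.2, -4.1]
finger_gap: 0.3
```

```bash
python3 -c "
from arc import *
go()
m=imaging.camera_model('wrist'); p,d=imaging.snapshot('wrist'); cv2.imwrite('pics/w4.png',p)"
```

```text
t 4.75 p [ 679.3 -160.8   51.2] tool theta 0.193 err along -4.6 out 2.1 F [ 4.1  1.2 -4.1] j [ 0.05  0.32  0.08 -0.   -1.3  -1.29]
0.2 0.01 0.18 -0.01 0.26 1; 0.1 -0.03 -0 -0 0 1; 0.1 -0.03 -0 -0 0 1; 0.1 -0.03 -0 -0 0.01 1; 0.1 -0.04 -0 -0 -0 1
```

View pics/w4.png

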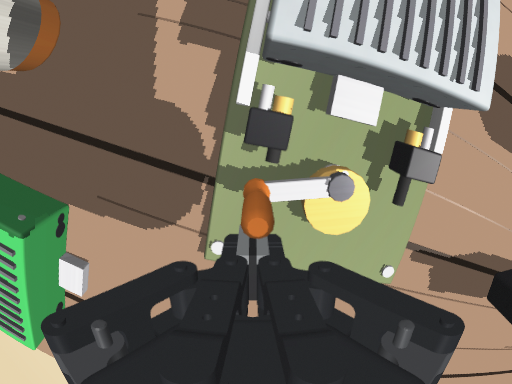

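Call:
drive_tool --targets "0.2 0 0.08 -0.01 0.2 0.9; 0.15 -0.02 0 0 0 0.9; 0.12 0 0 0 0 0; 0.1 0 0 0 0 0"

```text
time_s: 5.2
tcp_pos: [666.6, -168.0, 53.0]
tool_rot: [-0.076, 0.997, -0.001, 0.022]
force: [23.0, -1.7, -15.2]
finger_gap: 0.1
```

```bash
python3 -c "
from arc import *
go()"
```

```text
t 5.2 p [ 666.6 -168.    53. ] tool theta 0.016 err along 0.2 out 2.4 F [ 23.   -1.7 -15.2] j [ 0.04  0.28  0.02  0.   -1.27 -1.46]
0.11 0.02 0.22 -0.03 0.44 1; 0.1 -0.03 -0 0 -0 1; 0.1 -0.04 -0 0 -0 1; 0.1 -0.03 -0 0 -0 1; 0.1 -0.03 -0 -0 -0 1
```

The force has risen to 23 N with the lever angle near 0, so it is on its stop. I'll back off, rise and check.

Call:
drive_tool --targets "-0.25 0 0 0 0.2 0; -0.15 0 -0.5 0 0.2 0; 0 0 -1 0 0 0; 0 0 -1 0 0 0"

```text
time_s: 5.6
tcp_pos: [684.0, -164.9, 175.7]
tool_rot: [-0.084, 0.996, -0.002, -0.004]
force: [0.8, 0.8, 1.2]
finger_gap: -0.3
```

```bash
python3 -c "
from arc import *
est()
for n in ['wrist','top']:
    m=imaging.camera_model(n); p,d=imaging.snapshot(n); np.savez('pics/%s5.npz'%n,p=p,d=d,**m); cv2.imwrite('pics/%s5.png'%n,p)"
```

```text
t 5.6 p [ 684.  -164.9  175.7] tool theta 0.03 err along -16.8 out 2.5 F [0.8 0.8 1.2] j [ 0.05  0.32  0.3   0.   -1.56 -1.45]
```

View pics/wrist5.png

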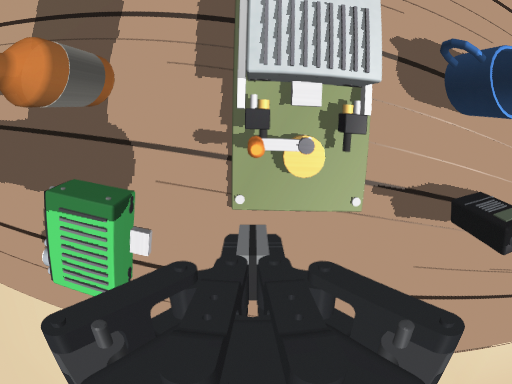

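The lever now lies along dock −y, with the post at (256,147) and the hub at (306,146). I'll compute its angle and the radio and bar pose.

Run:
```python
from w import *
from plan import *
z=np.load('pics/wrist5.npz'); m={k:z[k] for k in('fx','fy','cx','cy','pose')}
img=z['p']; hsv=cv2.cvtColor(img,cv2.COLOR_BGR2HSV)
post=wz(m,256,146,76); hub=wz(m,306,146,30)
psi=.137
def toDock(P,o=(640.5,-119)): d=np.array(P[:2])-o; return np.array([np.cos(psi)*d[0]+np.sin(psi)*d[1],-np.sin(psi)*d[0]+np.cos(psi)*d[1]])
fl=wz(m,369,211,8); fr=wz(m,232,209,8)
print('corners',fl,fr,'psi',np.arctan2(*(-(fl-fr)[[0]],(fl-fr)[[1]])))
for n,P in [('post',post),('hub',hub),('rearR z74',wz(m,245,78,74)),('rearL z74',wz(m,381,80,74)),('nose',wz(m,307,106,22)),('fl',fl),('fr',fr)]: print(n,P.round(1),toDock(P).round(1))
d=toDock(post); print('theta',np.arctan2(d[0],-d[1]))
p=img[0:230,210:400]; cv2.imwrite('pics/w5b.png',cv2.resize(p,None,fx=2.6,fy=2.6,interpolation=cv2.INTER_CUBIC))
mt=imaging.camera_model('top'); t=cv2.imread('pics/top5.png')
cv2.imwrite('pics/t5b.png',cv2.resize(t[145:250,235:325],None,fx=5,fy=5,interpolation=cv2.INTER_CUBIC))
```

```text
corners [703.00329216 -24.73076097   8.        ] [ 726.12224809 -180.64908367    8.        ] psi [0.14720353]
post [ 646.6 -168.2   76. ] [ -0.7 -49.6]
hub [ 642.6 -118.7   30. ] [ 2.1 -0. ]
rearR z74 [ 593.  -186.4   74. ] [-56.3 -60.3]
rearL z74 [569.2 -72.3  74. ] [-64.2  56. ]
nose [ 603.3 -123.8   22. ] [-37.5   0.4]
fl [703.  -24.7   8. ] [74.8 84.8]
fr [ 726.1 -180.6    8. ] [ 76.4 -72.8]
theta -0.01385860380428442
```

View pics/w5b.png

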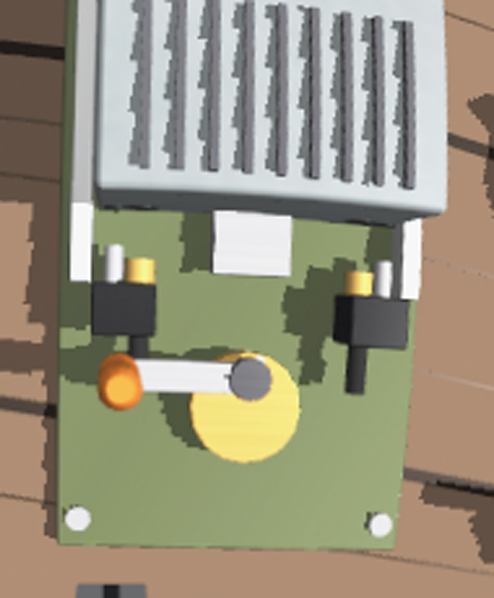

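View pics/t5b.png

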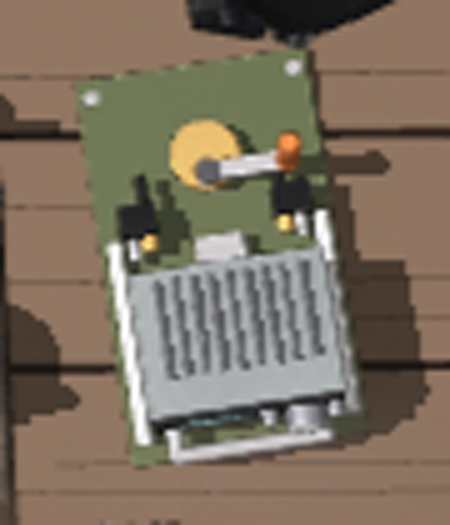

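Cam at its stop: measured θ ≈ −0.01 and a firm 23 N stop force. Next I'll go to the front of the bar, after checking clearance to the red and brown radios.

Run:
```python
from plan import *
mt=imaging.camera_model('top')
z=np.load('pics/top5.npz'); X=cloud(mt,z['d']).reshape(-1,3); X=X[z['d'].ravel()>0]
psi=.137;o=np.array([640.5,-119]);f=np.array([np.cos(psi),np.sin(psi)]);l=np.array([-f[1],f[0]])
d=(X[:,:2]-o); dx=d@f; dy=d@l
for lo,hi in [(-235,-185),(-260,-235)]:
    s=(dx>lo)&(dx<hi)&(abs(dy)<100)&(X[:,2]>18)
    print(lo,hi,s.sum(), [ (dy[s&(dy>0)].min().round(0) if (s&(dy>0)).any() else None), (dy[s&(dy<0)].max().round(0) if (s&(dy<0)).any() else None)])
s=(abs(dy)<35)&(dx>-200)&(dx<-150)&(X[:,2]>15)&(X[:,2]<50); print('bar pts dx',np.percentile(dx[s],[0,5,20,50]).round(1),s.sum())
# bar front edge by pixels: crop5x  bar from (172,460)->(330,437) lower edge
for u,v in [(172,460),(250,449),(330,437)]:
    P=at_z(mt,235+u/5,145+v/5,28)[:2]-o; print('bar front',(P@f).round(1),(P@l).round(1))
T=o+f*(-216); print(T)
show([T[0],T[1],150],psi+np.pi)
```

```text
-235 -185 74 [np.float64(68.0), None]
-260 -235 109 [np.float64(54.0), np.float64(-90.0)]
bar pts dx [-178.6 -178.  -176.5 -173.1] 87
bar front -177.4 46.5
bar front -177.6 -1.8
bar front -177.3 -51.4
[ 426.5238835  -148.49951812]
t 5.7 p [ 687.3 -166.1  185.2] yaw -2.975 F [0.7 0.  1.6] j [ 0.05  0.32  0.31  0.01 -1.56 -1.45]
6
0.96 0.23 0.13 -0.02 0.01 0.06; 0.97 0.22 0.13 -0.02 0.01 0.06; 0.97 0.22 0.13 -0.01 0.01 0.05; 0.97 0.22 0.12 -0.02 0.02 0.06; 0.97 0.21 0.13 -0.01 0.01 0.05
0.26 0.05 0.04 -0.01 0 0.02
```

Call:
drive_tool --targets "0.96 0.23 0.05 -0.02 0.01 0.06; 0.97 0.22 0.05 -0.02 0.01 0.06; 0.97 0.22 0.1 -0.01 0.01 0.05; 0.97 0.22 0.1 -0.02 0.02 0.06; 0.97 0.21 0.1 -0.01 0.01 0.05"

```text
time_s: 6.2
tcp_pos: [440.2, -152.4, 160.7]
tool_rot: [-0.077, 0.997, -0.002, -0.003]
force: [-0.6, 0.8, 2.4]
finger_gap: -0.0
```

```bash
python3 -c "
from plan import *
show([426,-148.5,120],.137+np.pi)
m=imaging.camera_model('wrist'); p,d=imaging.snapshot('wrist'); cv2.imwrite('pics/w6.png',p)"
```

```text
t 6.2 p [ 440.2 -152.4  160.7] yaw -2.988 F [-0.6  0.8  2.4] j [ 0.11 -0.32 -0.37  0.   -1.53 -1.52]
1
0.26 0.12 0.81 -0.04 -0.05 0.17
```

View pics/w6.png

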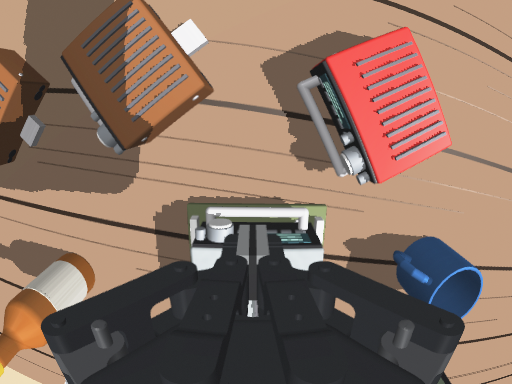

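Call:
drive_tool --targets "0.28 0.12 0.2 -0.04 -0.05 0.17; 0 0 0.4 0 0 0; 0 0 0 0 0 0"

```text
time_s: 6.55
tcp_pos: [416.5, -149.9, 134.4]
tool_rot: [-0.072, 0.997, -0.0, 0.006]
force: [-0.1, -0.3, -0.4]
finger_gap: -0.1
```

```bash
python3 -c "
from plan import *
show([424,-148.7,17],.137+np.pi)
m=imaging.camera_model('wrist'); p,d=imaging.snapshot('wrist'); cv2.imwrite('pics/w7.png',p)"
```

```text
t 6.55 p [ 416.5 -149.9  134.4] yaw -2.997 F [-0.1 -0.3 -0.4] j [ 0.12 -0.4  -0.48  0.   -1.49 -1.54]
3
-0.05 0 1 -0 0.05 0.03; -0.06 0 1 -0.01 0.05 0.03; -0.02 0 0.35 -0 0.01 0.02
```

View pics/w7.png

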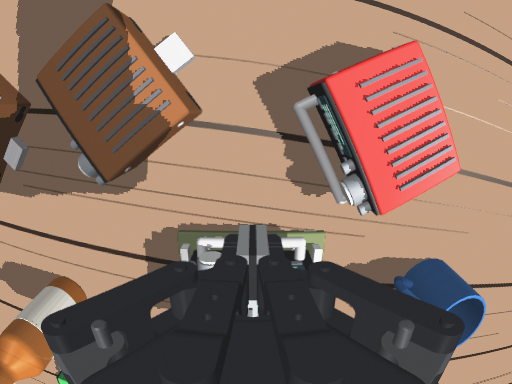

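Call:
drive_tool --targets "-0.05 0 0.9 0 0.05 0.03; -0.03 0 0.8 0 0.04 0.03; 0 0 0.15 0 0 0; 0 0 0 0 0 0"

```text
time_s: 7.0
tcp_pos: [428.2, -151.5, 50.2]
tool_rot: [-0.072, 0.997, -0.003, 0.007]
force: [0.6, 0.0, 0.9]
finger_gap: 0.4
```

```bash
python3 -c "
from plan import *
show([424,-148.7,17],.137+np.pi)"
```

```text
t 7.0 p [ 428.2 -151.5   50.2] yaw -2.998 F [0.6 0.  0.9] j [ 0.11 -0.34 -0.58  0.01 -1.31 -1.54]
1
0.09 0.07 0.66 -0.08 0.14 0.07
```

Call:
drive_tool --targets "0.09 0.06 0.4 -0.06 0.14 0.06; 0 0 0.15 0 0 0; 0 0 0 0 0 0"

```text
time_s: 7.3
tcp_pos: [426.8, -149.7, 26.8]
tool_rot: [-0.069, 0.998, -0.002, 0.003]
force: [0.7, 0.1, -0.8]
finger_gap: 0.9
```

```bash
python3 -c "
from plan import *
show([424,-148.7,17],.137+np.pi)"
```

```text
t 7.3 p [ 426.8 -149.7   26.8] yaw -3.003 F [ 0.7  0.1 -0.8] j [ 0.12 -0.31 -0.61  0.   -1.27 -1.55]
1
0.05 0.03 0.2 -0.04 0.06 0.02
```

Call:
drive_tool --targets "0 0.03 0.2 -0.04 0.06 0.02; -0.15 0 0 0 0 0; -0.15 0 0 0 0 0; 0 0 0 0 0 0"

```text
time_s: 7.7
tcp_pos: [444.7, -146.1, 18.9]
tool_rot: [-0.069, 0.998, -0.0, 0.002]
force: [-0.5, -0.4, 0.1]
finger_gap: 0.1
```

```bash
cat > bar.py <<'E'
from plan import *
o,p,r,y=state(); d=p[:2]-[640.5,-119]; s=.137
print('t',round(o['time_s'],2),'dock x',round(d[0]*np.cos(s)+d[1]*np.sin(s),1),'y',round(-d[0]*np.sin(s)+d[1]*np.cos(s),1),'z',round(p[2],1),'yawerr',round(y-s+np.pi,3),'F',o['force'].round(1),'tilt',(r.inv()*down(s+np.pi)).as_rotvec().round(3))
E
python3 bar.py
```

```text
t 7.7 dock x -197.6 y -0.1 z 18.9 yawerr 0.001 F [-0.5 -0.4  0.1] tilt [-0.001  0.004  0.001]
```

Now 8–9 mm short of the bar. I'll push forward slowly.

Call:
drive_tool --targets "-0.12 0 0.03 0 0 0; -0.1 0 0 0 0 0; -0.1 0 0 0 0 0; -0.1 0 0 0 0 0"

```text
time_s: 8.1
tcp_pos: [462.1, -144.7, 17.5]
tool_rot: [-0.069, 0.998, -0.001, -0.005]
force: [-9.6, -0.5, 7.4]
finger_gap: -0.0
```

```bash
python3 bar.py
```

```text
t 8.1 dock x -180.2 y -1.1 z 17.5 yawerr 0.0 F [-9.6 -0.5  7.4] tilt [-0.002 -0.01   0.   ]
```

Call:
drive_tool --targets "-0.12 0.02 -0.02 0 -0.1 0; -0.12 0 0 0 0 0; -0.12 0 0 0 0 0; -0.1 0 0 0 0 0"

```text
time_s: 8.5
tcp_pos: [478.9, -143.0, 17.6]
tool_rot: [-0.068, 0.998, -0.003, -0.009]
force: [-8.9, -0.7, 7.5]
finger_gap: -0.1
```

```bash
python3 bar.py
```

```text
t 8.5 dock x -163.4 y -1.7 z 17.6 yawerr -0.001 F [-8.9 -0.7  7.5] tilt [-0.004 -0.019 -0.001]
```

Call:
drive_tool --targets "-0.12 0.02 -0.02 0 -0.1 0; -0.1 0 0 0 0 0; -0.1 0 0 0 0 0"

```text
time_s: 8.8
tcp_pos: [481.5, -142.8, 16.8]
tool_rot: [-0.067, 0.998, -0.003, -0.022]
force: [-23.1, -0.2, 16.2]
finger_gap: -0.4
```

```bash
python3 bar.py
```

```text
t 8.8 dock x -160.8 y -1.9 z 16.8 yawerr -0.004 F [-23.1  -0.2  16.2] tilt [-0.004 -0.045 -0.004]
```

Call:
drive_tool --targets "-0.15 0 0 0 0 0; -0.15 0 0 0 0 0"

```text
time_s: 9.0
tcp_pos: [481.3, -143.4, 16.6]
tool_rot: [-0.066, 0.997, -0.004, -0.042]
force: [-36.6, 5.7, 28.1]
finger_gap: 0.0
```

```bash
python3 bar.py
```

```text
t 9.0 dock x -161.0 y -2.4 z 16.6 yawerr -0.006 F [-36.6   5.7  28.1] tilt [-0.003 -0.084 -0.006]
```

Call:
drive_tool --targets "0.2 0 0 0 0 0; 0.4 0 0 0 -0.3 0; 0.4 0 -0.2 0 -0.3 0; 0.2 0 -0.8 0 0 0; 0 0 -1 0 0 0"

```text
time_s: 9.5
tcp_pos: [418.3, -150.6, 114.7]
tool_rot: [-0.065, 0.998, -0.001, -0.02]
force: [1.7, 0.4, 1.5]
finger_gap: -0.2
```

```bash
python3 bar.py
```

```text
t 9.5 dock x -224.5 y -1.0 z 114.7 yawerr -0.006 F [1.7 0.4 1.5] tilt [ 0.    -0.04  -0.006]
```

Call:
drive_tool --targets "0 0 -1 0 -0.3 0; 0 0 -1 0 0 0; 0 0 -0.5 0 0 0; 0 0 0 0 0 0"

```text
time_s: 9.9
tcp_pos: [422.7, -151.1, 251.9]
tool_rot: [-0.065, 0.998, -0.001, 0.004]
force: [-0.6, 1.1, -0.4]
finger_gap: -0.0
```

Run:
```python
from plan import *
show([660,-105,225],.137+np.pi)
ims=[]
for n,(y0,y1,x0,x1) in dict(top=(140,250,235,325),scene=(140,245,185,295)).items():
    p,d=imaging.snapshot(n); cv2.imwrite(f'pics/{n}8.png',p); ims.append(cv2.resize(p[y0:y1,x0:x1],(390,440),interpolation=cv2.INTER_CUBIC))
cv2.imwrite('pics/c8.png',np.hstack(ims))
```

```text
t 9.9 p [ 422.7 -151.1  251.9] yaw -3.011 F [-0.6  1.1 -0.4] j [ 0.11 -0.37 -0.24  0.   -1.69 -1.55]
5
-0.99 0.06 0.12 -0.01 0.01 -0.01; -0.99 0.06 0.12 -0.01 0.02 -0.01; -0.99 0.06 0.11 -0 0.01 -0.02; -0.99 0.06 0.11 -0.01 0.02 -0.01; -0.86 0.05 0.1 -0 0.01 -0.01
```

View pics/c8.png

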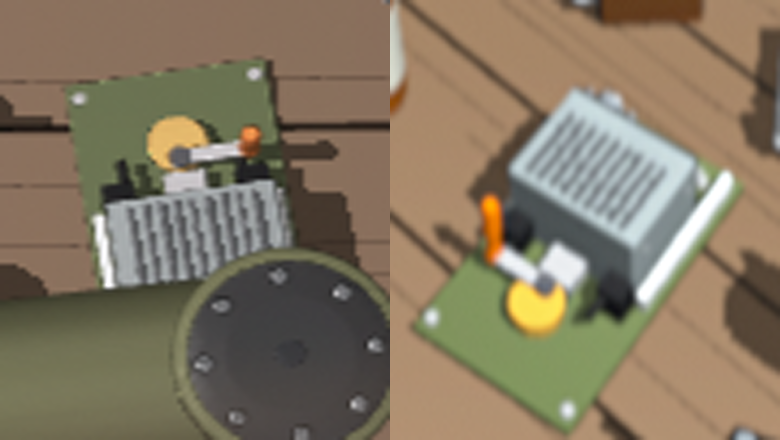

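Both views show the radio's rear against the blocks. I'll take one closer wrist view to confirm.

Call:
drive_tool --targets "-0.99 0.06 0.1 0 0.01 0; -0.99 0.06 0.1 0 0.01 0; -0.99 0.06 0.1 0 0.01 0; -0.99 0.06 0.1 0 0.01 0; -0.6 0.05 0 0 0.01 0"

```text
time_s: 10.5
tcp_pos: [647.2, -106.0, 222.0]
tool_rot: [-0.065, 0.998, 0.0, -0.003]
force: [-0.6, 0.6, 0.5]
finger_gap: 0.0
```

Call:
drive_tool --targets "0 0 0 0 0 0; 0 0 0 0 0 0"

```text
time_s: 10.7
tcp_pos: [648.6, -104.5, 212.7]
tool_rot: [-0.065, 0.998, 0.0, -0.009]
force: [0.2, -0.5, -0.4]
finger_gap: 0.3
```

Run:
```python
from w import *
o=monitor.get_obs(); print(o['time_s'],o['tcp_pos'],o['force'])
m=imaging.camera_model('wrist'); p,d=imaging.snapshot('wrist'); np.savez('pics/w9.npz',p=p,d=d,**m)
b=cv2.resize(p[60:250,180:430],None,fx=3,fy=3,interpolation=cv2.INTER_CUBIC); cv2.imwrite('pics/w9.png',b); cv2.imwrite('pics/w9full.png',p)
```

```text
10.7 [ 648.6429363  -104.46380099  212.66941031] [ 0.16727009 -0.50584449 -0.37622623]
```

View pics/w9.png

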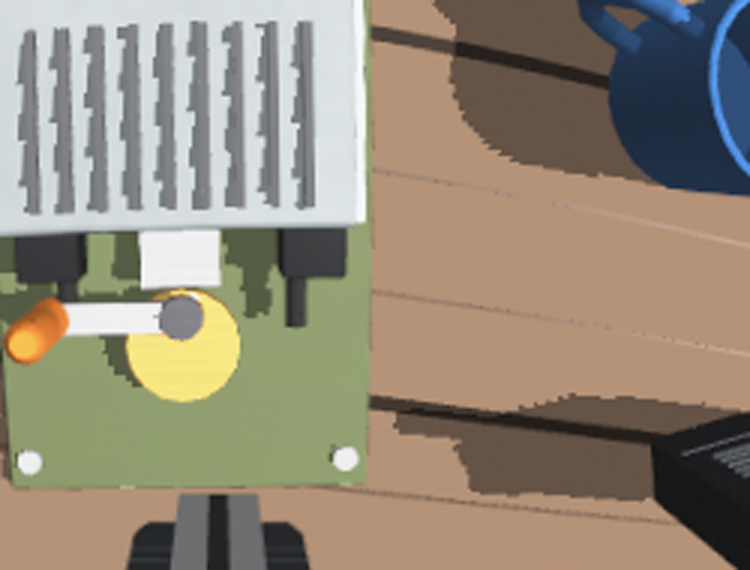

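View pics/w9full.png

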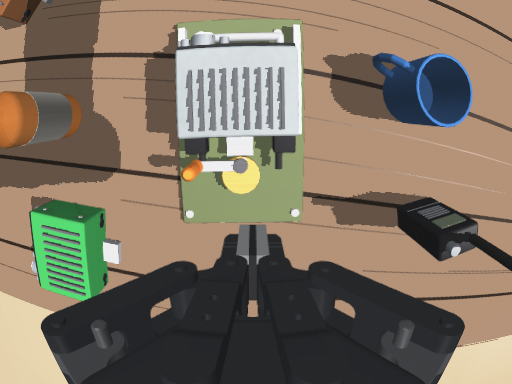

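Run:
```python
from w import *
z=np.load('pics/w9.npz'); m={k:z[k] for k in('fx','fy','cx','cy','pose')}
f=lambda a,b:(180+a/3,60+b/3)
P=lambda a,b,h:wz(m,*f(a,b),h)[:2]
FL=P(366,485,8);FR=P(12,488,8); y=(FL-FR); y/=np.linalg.norm(y); x=np.array([y[1],-y[0]]); o=(FL+FR)/2-75*x
print('dock',o,np.arctan2(x[1],x[0]),'width',np.linalg.norm(FL-FR))
D=lambda q:np.round([(q-o)@x,(q-o)@y],1)
for n,q in dict(hub=P(182,316,30),post=P(24,345,76),noseL=P(141,286,22),noseR=P(219,286,22),rearR=P(10,234,72),rearL=P(355,225,72),blkRfar=P(50,283,34),blkLfar=P(313,275,34)).items(): print(n,D(q))
```

```text
dock [ 642.00960497 -117.51722247] 0.1428050337978887 width 148.91884079320218
hub [-0.5 -0.1]
post [  0.6 -49.8]
noseL [-10.9 -15.7]
noseR [-10.5  13.7]
rearR [-35.3 -53.6]
rearL [-36.4  57.2]
blkRfar [-14.3 -48.2]
blkLfar [-15.8  47.9]
```

The nose tip sits at dock x ≈ −10.7 (−11 expected when home), the rear edge at ≈ −35 to −36, and the lever angle at ≈ 0.01. The hand is clear at z ≈ 213 mm, so I'll hand in.

```bash
python3 -c "
from station import workorder
print(workorder.close_job())"
```

```text
the job is handed in; nothing more can be done
None
```

The cam is on its low-point stop, and the radio was then pushed fully home against both connector blocks. I pushed only with the closed fingertips, gripped nothing, and handed the job in at about 10.8 s.

- **Cam:** I swung the orange post clockwise from about 2.1 rad until the force rose sharply at the stop, to about 23 N along the push. A wrist image taken before I touched the radio showed the lever at about −0.01 rad, and the final one about 0.01 rad.
- **Radio:** I pushed the front bar about 28 mm. It stopped with the fingertips within 1 mm of the computed home position and did not advance further when the push rose to about 37 N. In the last image the nose tip measured dock x ≈ −10.7 mm against −11 expected. The rear face measured −35.3 mm on the right and −36.4 mm on the left against −35 expected; the ~1 mm is within measuring error.
- **Clear of everything:** The hand finished about 210 mm above the table, touching nothing (force about 0.6 N, sensor noise). The bottle, mug, handheld and look-alike radios looked untouched in the pictures, but I did not measure their positions again.
- **Disagreements:** The top and scene cameras differed by about 4 mm on where the dock is. I used a close wrist view to settle it. During the last push the tool tilted about 0.08 rad and pressed down slightly on the bar; nothing was lifted.

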